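# Free the instrument's access panel with the flat-bladed driver

### The arm

A 7-joint arm with a two-finger parallel gripper is mounted at the origin on a cart in front of the work surface, level with it; the furniture and walls round the work are solid. World frame = base frame: x ahead of the robot, y to its left, z up, the work surface at z = 0. Lengths are in m, angles in rad, forces in N, time in s.
With the tool pointing down it reaches from about 0.425 to 0.8 m from the base axis. Payload 8.3 kg.
Tool frame: the origin (TCP) lies midway between the tips of the shut fingers; the grasp point (between the pads) lies 19 mm behind it; z points along the fingers, y is the line along which they close (so a half turn about z gives the same grasp; the last joint's range is limited). The gripper opens to 85 mm and grips with 20 to 120 N. Pads are 22 mm wide; open, the fingers measure 114 mm over their backs; the gripper's body (76 mm by 85 mm) begins 54 mm behind the grasp point. The pads swing forward as they close: fully open they stand 13 mm farther back than shut.
Start: joints at [-1.408, 0.383, 0.016, 1.37, -0.006, 1.388, -0.046], TCP at [0.14, 0.609, 0.231] pointing down, gripper open.
Joint ranges: [-2.95, 2.95], [-0.25, 2.06], [-1.52, 1.56], [0.18, 2.33], [-1.44, 4.58], [0.02, 2.06], [-3.01, 3.01]. Speed limits (rad/s): [2.39, 2.39, 3.01, 3.01, 3.14, 3.14, 3.14].

### API

Orientations are given as a unit quaternion [w, x, y, z].
In Python, from plant import ctrl gives the robot as it stands.
- The arm moves only by the tool arm_command, never from a script. Its arguments are lists of equal length, an entry for each row: "rotation": the turn, a rotation vector about the tool's x, y, z in units of 5 degrees (1.0 is 5 degrees), a list of three; "xyz": the shift along the tool's x, y, z in units of 25 mm (1.0 is 25 mm), a list of three; "fingers": the closure in counts, from 0 (fully open) to 255 (shut). A call has 1 to 8 rows; each row is the pose to reach, as a shift and turn from the pose commanded when the call began, along the tool's axes at that moment; what a row does not reach only later rows make up. A row lasts 1/10 s, in which the tool goes at most 50 mm and 8.59 degrees, less where a joint would pass 70% of its speed; a pose out of reach is approached as far as the arm can. A call with a gripper value outside its range is refused whole. The fingers move at their own pace and stop on an object; "force" is the grip in N (left out, the last holds). Time passes only in rows, so rows that repeat a pose let the fingers close. It gives the time, the measured TCP pose, the force, the opening and the grip force at its end, in the units of the state.
- ctrl.get_state(): the state, without advancing time (a new reading comes with each control period).
- ctrl.capture(name): name is "scene" or "top" or "wrist"; returns a dict with "color" (480x640x3 uint8, blue, green, red), "depth" (480x640 float32, m along the optical axis (not along the pixel's ray), 0 where there is no reading), "K" (3x3 intrinsics, pixels), "dist_coeffs" ([k1, k2, p1, p2, k3] as OpenCV has them; the pictures are not rectified), "rvec" (rotation vector, rad) and "tvec" (3), from world to camera coordinates, as OpenCV has them; the wrist camera has in their place "T_tool_cam" (4x4, takes a point from camera to tool coordinates, whose origin is the TCP and whose axes are the flange's). Camera axes: x right, y down, z forward; pixel columns grow to the right and rows downward; lengths in m; the calibration is good to about 2 mm. A picture is of the moment at which its call begins: read the wrist's pose just before it.
- ctrl.finish_job(): hands the job in; it is judged then, once.
Trained networks look in a picture, given as the dict that the camera call returned (one of the last four; its "shot" number tells which), for a name from the list of things; names that differ only in an ending like _2 or _b are one class to them, and where a whole thing is asked for, a point or a joint stands for the part that bears it (a point fixed in the world has none). Each returns a list of dicts, best first, with "score" (0 to 1); they miss things now and then, are a little off and sometimes report something else, mostly with a low value. They report only what shows in the picture. A call takes as long as a camera call. They do not tell look-alikes from the thing itself.
- ctrl.search_frame(picture, query): "at" ([row, column] in pixels, amid what is visible of it).
The state is a dict: "time": time; "qpos": joint angles; "qvel": joint speeds; "effort": joint torques, N m; "tcp_pos": TCP position; "orientation": TCP orientation; "ft_force": force on the tool from outside, world axes, zero at the start; "torque": the same for the moment, N m; "gripper_width": finger opening in m; "grip_force": force on a finger pad.
Only numpy, scipy, OpenCV 4.12 (cv2) and the standard library are available. Lean on these libraries where they do the work, as an engineer would, in place of code of your own. Each camera call takes 0.05 s, during which the arm holds its last target. There are 200 camera calls.

### The job

Free the metal access panel on the white instrument housing: take the flat-bladed screwdriver (flat paddle handle) from the tool stand, set its blade in the slot of the round cam fastener and turn the cam a quarter turn anticlockwise, seen from above, so that its tongue swings off the panel. Then hang the screwdriver upright in the stand again. Turn the cam only with the screwdriver, and leave the panel lying in place and the round-handled nut driver where it hangs.

Things in the scene. Friction and masses are not known exactly. Their poses are not given: they have to be found in the camera images.
- flat_driver: Loose flat-bladed screwdriver, 160 g. Origin: centre of the underside of its round grey guard (52 mm dia., 6 mm thick); +z up the handle. Grey flat paddle handle, 20 mm thick (x), 40 mm wide (y), 6 to 66 mm above. Below: 14 mm round shank, then a flat blade 5 mm thick (x), 36 mm wide (y), 36 to 60 mm below the origin, its end (3.5 x 30 mm) at 65 mm below. Blade and paddle lie in one plane.
- blade_tip (a point): Point at the middle of the end of the flat-bladed screwdriver's blade, 65 mm below the guard.
- nut_driver: Loose nut driver, a bystander: like the screwdriver but with a round grey handle 29 mm in diameter and a round shank and tip. Same guard, origin at its underside. Hangs in the same stand, 84 mm to one side or the other of the flat-bladed one.
- stand: Fixed tool stand, origin at the centre of its underside: grey base 70 x 190 mm, two aluminium rails along its y, tops 90 mm above the worktop. The gap between the rails is 28 mm wide (x -14 to 14) and about 160 mm long. A tool hangs upright in the gap, its guard resting on both rails, its blade along the stand's y. The drivers hang at y = +42 and -42 mm, either way round.
- housing: White instrument housing, fixed, 200 (x) x 150 (y) x 68 mm high. Origin: centre of its underside. The cam's axis is at x = -60 mm, y = 0, on the near deck; the panel lies in a recess in the far part.
- panel: Loose flat aluminium access panel with black vent slits, 106 x 130 x 9 mm, 250 g, lying in the recess of the housing's top; origin at the centre of its underside. Two small steel tabs hold its far edge, the cam's tongue its near edge.
- slot (a point): Centre of the floor of the slot in the round steel cam head (56 mm dia.), on the cam's axis, 77 mm above the worktop; its +x runs along the slot towards the tongue. Slot: right across the head, open at both ends, 13 mm wide, 14 mm deep (head top at 91 mm), mouth bevelled to 25 mm. The tongue, 18 mm wide, 6 mm thick, reaches 54 mm from the axis, level with the slot's floor.
- cam (a joint): Turn of the cam, rad, anticlockwise from above positive: 0 = locked, tongue pointing over the panel (the housing's +x); about 1.57 = open, tongue along the panel's edge; stop at 1.65. Starts at 0 to 0.2, stays where left, turns with about 0.08 N m. The blade has up to 13 degrees of play in the slot, so turn the driver 10 to 15 degrees past the quarter.
Not all that is in view belongs to the job. Leave any blue or yellow look-alike of the flat_driver alone.

How it is judged:
By the outcome, as a careful person would: the job done as asked, in the order asked, and still so for the second after the job is handed in, with the robot touching nothing.
It also fails if it takes over 51 s, if anything falls off the work surface, if the arm or the gripper's body presses on something with over 40 N, if the wrist force passes 120 N, or if a joint passes its speed limit or range.

## Working session

There is one attempt and no reset: what is moved stays moved. The work goes in short steps, Python scripts to look and compute and a tool call to move; the robot and the scene stay as the last step left them, time stands still between calls to the robot, and variables do not carry over. Pictures are saved under pics/ and viewed, at most 10 in all, crops included, and the job is handed in when it is done.

Besides the shell and the picture viewer there is one more tool, called after "Emit:" as name(argument=value, ...) on one line, values as JSON. arm_command: Moves the arm, as the interface text tells. Its arguments: {"type":"object","properties":{"rotation":{"type":"array"},"xyz":{"type":"array"},"fingers":{"type":"array"},"force":{"type":"number"}},"required":["rotation","xyz","fingers"]}

```bash
ls; mkdir -p pics; cat > h.py <<'E'
import numpy as np,cv2
from scipy.spatial.transform import Rotation as R
from plant import ctrl
def cap(n):
    s=ctrl.get_state(); c=ctrl.capture(n)
    if 'rvec' in c:
        Rm=cv2.Rodrigues(np.array(c['rvec'],float))[0]; t=np.array(c['tvec'],float).ravel()
        T=np.eye(4); T[:3,:3]=Rm.T; T[:3,3]=-Rm.T@t
    else:
        q=s['orientation']; W=np.eye(4); W[:3,:3]=R.from_quat([q[1],q[2],q[3],q[0]]).as_matrix(); W[:3,3]=s['tcp_pos']
        T=W@np.array(c['T_tool_cam'])
    c['T']=T; return c
def rays(c,px):  # px Nx2 (col,row)
    px=np.asarray(px,float).reshape(-1,1,2)
    u=cv2.undistortPoints(px,np.array(c['K'],float),np.array(c['dist_coeffs'],float)).reshape(-1,2)
    return np.c_[u,np.ones(len(u))]
def at_z(c,px,z):
    d=rays(c,px)@c['T'][:3,:3].T; o=c['T'][:3,3]
    return o+d*((z-o[2])/d[:,2])[:,None]
def cloud(c):
    h,w=c['depth'].shape; v,u=np.mgrid[:h,:w]
    r=rays(c,np.c_[u.ravel(),v.ravel()]); P=r*c['depth'].reshape(-1,1)
    P=P@c['T'][:3,:3].T+c['T'][:3,3]; P[c['depth'].ravel()==0]=np.nan
    return P.reshape(h,w,3)
def find(c,q,n=4):
    P=cloud(c)
    for d in ctrl.search_frame(c,q)[:n]:
        r,k=[int(round(x)) for x in d['at']]; print(q,round(d['score'],2),(r,k),P[r,k].round(3))
E
python3 - <<'E'
from h import *
for n in ['top','scene']:
    c=cap(n); cv2.imwrite(f'pics/{n}1.png',c['color']); np.save(f'{n}1.npy',cloud(c)); print(n)
    for q in ['flat_driver','nut_driver','stand','housing','panel','cam','slot']: find(c,q)
print(ctrl.get_state())
E
```

```text
pics
top
flat_driver 0.92 (287, 403) [ 0.412 -0.206  0.132]
flat_driver 0.9 (226, 421) [ 0.523 -0.234  0.157]
flat_driver 0.83 (250, 478) [ 0.485 -0.349  0.113]
flat_driver 0.67 (293, 455) [ 0.403 -0.308  0.106]
nut_driver 0.93 (232, 379) [ 0.51  -0.158  0.156]
nut_driver 0.57 (228, 251) [0.518 0.087 0.076]
stand 0.94 (242, 394) [ 0.498 -0.192  0.09 ]
housing 0.64 (230, 255) [0.513 0.077 0.086]
panel 0.73 (187, 241) [0.599 0.11  0.071]
cam 0.55 (229, 250) [0.516 0.089 0.076]
slot 0.79 (226, 251) [0.522 0.087 0.076]
scene
flat_driver 0.9 (351, 361) [ 0.387 -0.327  0.103]
flat_driver 0.89 (312, 335) [ 0.418 -0.225  0.08 ]
flat_driver 0.61 (341, 415) [ 0.48  -0.366  0.089]
flat_driver 0.6 (276, 386) [ 0.519 -0.249  0.127]
nut_driver 0.59 (258, 355) [ 0.513 -0.172  0.114]
stand 0.69 (297, 367) [ 0.529 -0.199  0.007]
housing 0.67 (212, 284) [0.514 0.052 0.068]
panel 0.92 (181, 300) [0.602 0.107 0.069]
panel 0.18 (197, 273) [0.518 0.095 0.078]
cam 0.6 (196, 274) [0.521 0.096 0.079]
slot 0.74 (202, 273) [0.509 0.083 0.077]
{'time': 0.8, 'qpos': array([-1.40788659,  0.38339266,  0.01640335,  1.37009214, -0.00628275,
        1.38816821, -0.04647933]), 'qvel': array([ 6.38305809e-04, -1.51069643e-03, -5.61620680e-05,  6.26168367e-04,
        5.62705242e-04,  8.40384281e-04,  2.00248737e-03]), 'effort': array([ 5.79805110e-04, -6.27278137e+01,  8.43411628e-01, -3.72066915e+01,
        1.67332857e-02,  2.34025858e-03, -1.23028158e-05]), 'tcp_pos': array([0.13989573, 0.60913987, 0.23128753]), 'orientation': array([-2.15453129e-05,  1.12631916e-01,  9.93636780e-01, -3.68019088e-06]), 'ft_force': array([0.11687088, 1.05625889, 0.62759805]), 'torque': array([0.06020223, 0.01368081, 0.04223171]), 'grip_force': 0.0, 'gripper_width': 0.08533781717089255}
```

View both.

```bash
python3 - <<'E'
import cv2
a=cv2.imread('pics/top1.png')[140:340,200:520]; cv2.imwrite('pics/top1c.png',cv2.resize(a,None,fx=2.5,fy=2.5,interpolation=cv2.INTER_CUBIC))
E
```

```text
(no output)
```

View pics/top1c.png

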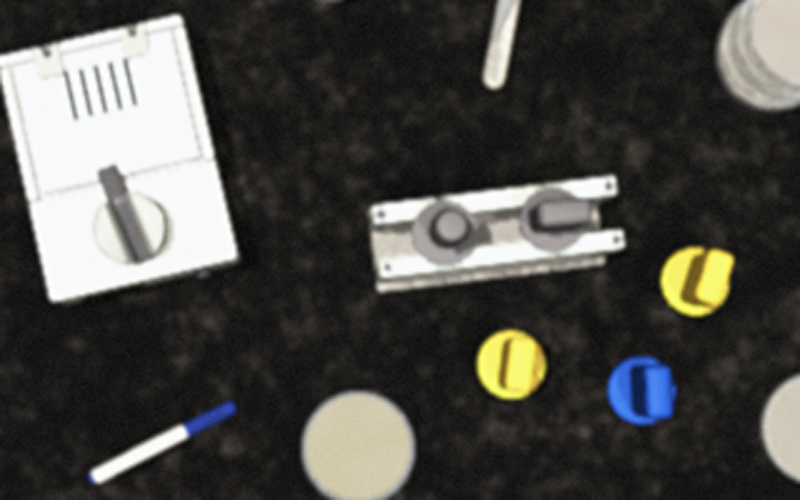

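View pics/scene1.png

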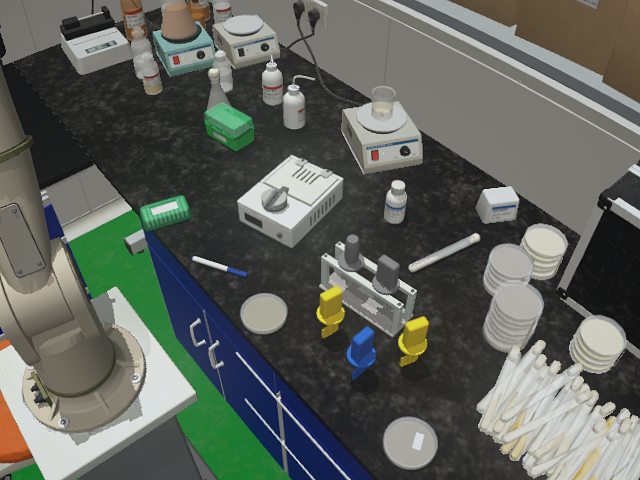

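```bash
cat >> h.py <<'E'
def rel(pos,yaw,s=None):
    """move (tool axes, units) from measured pose to tool-down pose with tool y at world yaw (deg), nearest half turn"""
    s=s or ctrl.get_state(); q=s['orientation']; M=R.from_quat([q[1],q[2],q[3],q[0]])
    a=np.radians(yaw); y=np.array([np.cos(a),np.sin(a),0]); z=np.array([0,0,-1.])
    W=R.from_matrix(np.c_[np.cross(y,z),y,z])
    rv=(M.inv()*W).as_rotvec(degrees=True)/5
    d=M.inv().apply(np.array(pos)-s['tcp_pos'])/0.025
    Y=M.as_matrix()[:,1]
    print('cur',np.round(s['tcp_pos'],4),'yaw',np.degrees(np.arctan2(Y[1],Y[0])).round(2),'rot',rv.round(2),'xyz',d.round(2),'t',round(s['time'],2),'F',np.round(s['ft_force'],1),'w',round(s['gripper_width'],4),'g',round(s['grip_force'],1))
E
python3 - <<'E'
from h import *
print(np.round(ctrl.capture('wrist')['T_tool_cam'],3))
P=np.load('top1.npy'); 
def reg(x0,x1,y0,y1,z0,z1):
    m=(P[...,0]>x0)&(P[...,0]<x1)&(P[...,1]>y0)&(P[...,1]<y1)&(P[...,2]>z0)&(P[...,2]<z1); return P[m]
def rect(Q): return cv2.minAreaRect((Q[:,:2]*1000).astype(np.float32))
print('handle',rect(reg(.47,.58,-.29,-.19,.148,.165)))
print('nut',rect(reg(.47,.58,-.19,-.11,.148,.165)))
print('stand',rect(reg(.42,.6,-.33,-.08,.084,.095)))
print('housing',rect(reg(.4,.75,-.03,.25,.055,.075)))
print('camhead',rect(reg(.46,.58,.02,.15,.084,.097)))
print('camall',rect(reg(.46,.58,.02,.15,.074,.08)))
rel((.5,.085,.32),10); 
E
```

```text
[[ 0.    -0.959 -0.282  0.071]
 [ 1.     0.     0.     0.   ]
 [-0.    -0.282  0.959 -0.142]
 [ 0.     0.     0.     1.   ]]
handle ((526.4332275390625, -242.79074096679688), (20.71272850036621, 39.37256622314453), 6.199254512786865)
nut ((513.2553100585938, -159.5624237060547), (23.569229125976562, 22.910791397094727), 18.473003387451172)
stand ((485.3228454589844, -206.880859375), (127.07547760009766, 189.6941680908203), 8.818958282470703)
housing ((568.8947143554688, 99.56324005126953), (201.02294921875, 150.53121948242188), 15.117361068725586)
camhead ((510.0419921875, 82.99370574951172), (52.87786102294922, 55.186859130859375), 32.49375915527344)
camall ((529.1884765625, 82.38908386230469), (112.34165954589844, 120.66433715820312), 10.812226295471191)
cur [0.1399 0.6091 0.2313] yaw 77.07 rot [-0.   -0.   13.41] xyz [-18.73 -17.21  -3.55] t 0.85 F [-0.2  0.3  0. ] w 0.0849 g 0.0
```

Emit:
arm_command(rotation=[[0,0,6.5],[0,0,6.5],[0,0,6.5],[0,0,6.5],[0,0,6.5],[0,0,6.5],[0,0,6.5],[0,0,6.5]], xyz=[[-9.3,-8.6,-3.5],[-9.3,-8.6,-3.5],[-9.3,-8.6,-3.5],[-9.3,-8.6,-3.5],[-9.3,-8.6,-3.5],[-9.3,-8.6,-3.5],[-9.3,-8.6,-3.5],[-9.3,-8.6,-3.5]], fingers=[0,0,0,0,0,0,0,0])

```text
time: 1.65
tcp_pos: [0.322, 0.344, 0.3209]
orientation: [0.001, 0.39, 0.921, 0.002]
ft_force: [-0.2, -0.1, -0.3]
gripper_width: 0.0852
grip_force: 0.0
```

```bash
python3 -c "
from h import *
rel((.51,.085,.30),10)"
```

```text
cur [0.322  0.344  0.3209] yaw 44.11 rot [ 0.04 -0.01  6.82] xyz [-12.67  -1.81   0.83] t 1.65 F [-0.2 -0.1 -0.3] w 0.0852 g 0.0
```

Emit:
arm_command(rotation=[[0,0,6.8],[0,0,6.8],[0,0,6.8],[0,0,6.8],[0,0,6.8],[0,0,6.8],[0,0,6.8],[0,0,6.8]], xyz=[[-12.7,-1.8,0.8],[-12.7,-1.8,0.8],[-12.7,-1.8,0.8],[-12.7,-1.8,0.8],[-12.7,-1.8,0.8],[-12.7,-1.8,0.8],[-12.7,-1.8,0.8],[-12.7,-1.8,0.8]], fingers=[0,0,0,0,0,0,0,0])

```text
time: 2.45
tcp_pos: [0.5103, 0.0865, 0.2983]
orientation: [0.001, 0.641, 0.767, -0.001]
ft_force: [0.4, 0.6, 0.1]
gripper_width: 0.0853
grip_force: 0.0
```

```bash
python3 - <<'E'
from h import *
c=cap('wrist'); cv2.imwrite('pics/w1.png',c['color']); P=cloud(c); np.save('w1.npy',P)
find(c,'slot'); find(c,'cam')
def reg(x0,x1,y0,y1,z0,z1):
    m=(P[...,0]>x0)&(P[...,0]<x1)&(P[...,1]>y0)&(P[...,1]<y1)&(P[...,2]>z0)&(P[...,2]<z1); return P[m]
def rect(Q): return cv2.minAreaRect((Q[:,:2]*1000).astype(np.float32))
print(np.histogram(reg(.48,.54,.05,.12,.06,.1)[:,2],bins=20))
print('camhead',rect(reg(.46,.58,.02,.15,.087,.097)))
# slot: floor region within head
Q=reg(.46,.60,.02,.17,.0735,.081); print(len(Q),rect(Q))
h=reg(.4,.75,-.1,.25,.055,.0725); print('housing',rect(h))
rel((.5264,-.2428,.30),6.2)
E
```

```text
slot 0.86 (203, 320) [0.519 0.086 0.078]
cam 0.68 (203, 323) [0.522 0.087 0.077]
(array([123, 967, 626,  36,   3,   7,  12, 256, 484, 105,  38,  38,  17,
        67, 169, 195, 220, 652, 875, 119]), array([0.06523387, 0.06663358, 0.06803329, 0.069433  , 0.07083271,
       0.07223241, 0.07363212, 0.07503183, 0.07643154, 0.07783125,
       0.07923096, 0.08063067, 0.08203038, 0.08343008, 0.08482979,
       0.0862295 , 0.08762921, 0.08902892, 0.09042863, 0.09182834,
       0.09322804]))
camhead ((514.3724365234375, 83.64910888671875), (52.01063537597656, 55.841583251953125), 22.70632553100586)
1465 ((522.7307739257812, 98.03111267089844), (81.62770080566406, 35.62289810180664), 22.593036651611328)
housing ((602.82666015625, 50.737548828125), (233.80368041992188, 259.72955322265625), 15.170394897460938)
cur [0.5087 0.0914 0.2985] yaw 10.67 rot [-0.01 -0.    0.89] xyz [-13.27  -1.78  -0.06] t 2.6 F [-0.8 -0.3  0.6] w 0.0853 g 0.0
```

View pics/w1.png

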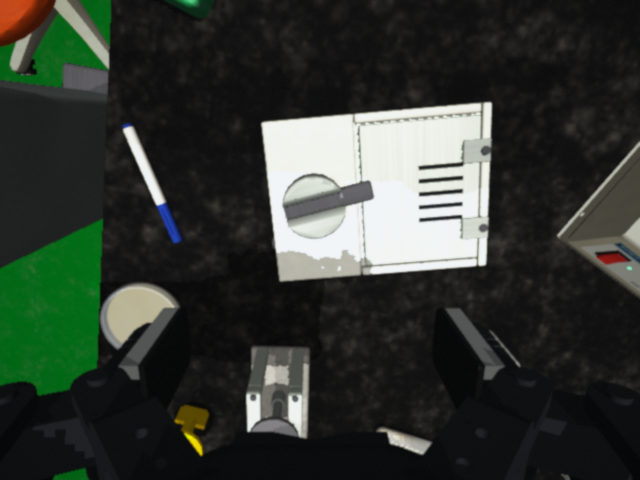

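Emit:
arm_command(rotation=[[0,0,0.9],[0,0,0.9],[0,0,0.9],[0,0,0.9],[0,0,0.9],[0,0,0.9],[0,0,0.9],[0,0,0.9]], xyz=[[-13.3,-1.8,0],[-13.3,-1.8,0],[-13.3,-1.8,0],[-13.3,-1.8,0],[-13.3,-1.8,0],[-13.3,-1.8,0],[-13.3,-1.8,0],[-13.3,-1.8,0]], fingers=[0,0,0,0,0,0,0,0])

```text
time: 3.4
tcp_pos: [0.5245, -0.2495, 0.2987]
orientation: [0.0, 0.671, 0.742, -0.001]
ft_force: [-0.1, -0.2, 0.2]
gripper_width: 0.0851
grip_force: 0.0
```

```bash
python3 - <<'E'
from h import *
P=np.load('w1.npy'); g=cv2.imread('pics/w1.png').max(2)
m=np.zeros_like(g); m[170:235,282:378]=1
m=(m>0)&(g<110); n,l,st,ce=cv2.connectedComponentsWithStats(m.astype(np.uint8)); k=1+st[1:,4].argmax(); print(st[k],ce[k])
Q=P[l==k]; Q=Q[np.isfinite(Q[:,0])]
print(Q.shape,Q.mean(0),cv2.minAreaRect((Q[:,:2]*1000).astype(np.float32)), np.degrees(np.arctan2(*np.linalg.svd(Q[:,:2]-Q[:,:2].mean(0),full_matrices=False)[2][0][::-1])))
w=(P[...,0]>.46)&(P[...,0]<.57)&(P[...,1]>.03)&(P[...,1]<.14)&(P[...,2]>.087)&(P[...,2]<.097)
print(cv2.minEnclosingCircle((P[w][:,:2]*1000).astype(np.float32)))
c=cap('wrist'); cv2.imwrite('pics/w2.png',c['color']); P=cloud(c); np.save('w2.npy',P)
def reg(x0,x1,y0,y1,z0,z1):
    m=(P[...,0]>x0)&(P[...,0]<x1)&(P[...,1]>y0)&(P[...,1]<y1)&(P[...,2]>z0)&(P[...,2]<z1); return P[m]
def rect(Q): return cv2.minAreaRect((Q[:,:2]*1000).astype(np.float32)) if len(Q) else 0
print('handle',rect(reg(.47,.58,-.29,-.19,.15,.165)),'nut',rect(reg(.47,.58,-.19,-.11,.15,.165)))
print('guard',[cv2.minEnclosingCircle((reg(.47,.58,-.28,-.2,.0935,.10)[:,:2]*1000).astype(np.float32))])
print('rails',rect(reg(.48,.58,-.35,-.1,.086,.093)))
rel((.5264,-.2428,.20),6.2)
E
```

```text
[ 284  181   89   39 1452] [329.07713499 200.57575758]
(1448, 3) [0.52666326 0.08995344 0.07788529] ((525.0692138671875, 90.62112426757812), (79.13836669921875, 18.105182647705078), 24.14310646057129) -154.23726201054959
((514.4094848632812, 83.38557434082031), 28.24799919128418)
handle ((529.5279541015625, -243.3086395263672), (19.91798973083496, 40.369598388671875), 7.679851531982422) nut ((516.7595825195312, -160.3146209716797), (23.811321258544922, 23.690330505371094), 6.3371968269348145)
guard [((529.7052001953125, -243.09429931640625), 25.893278121948242)]
rails ((522.91455078125, -227.0516815185547), (246.03073120117188, 83.81179809570312), 89.64006042480469)
cur [ 0.5254 -0.2465  0.2985] yaw 5.91 rot [-0.01  0.   -0.06] xyz [0.15 0.06 3.94] t 3.45 F [-0.3 -0.4 -0.7] w 0.0856 g 0.0
```

View pics/w2.png

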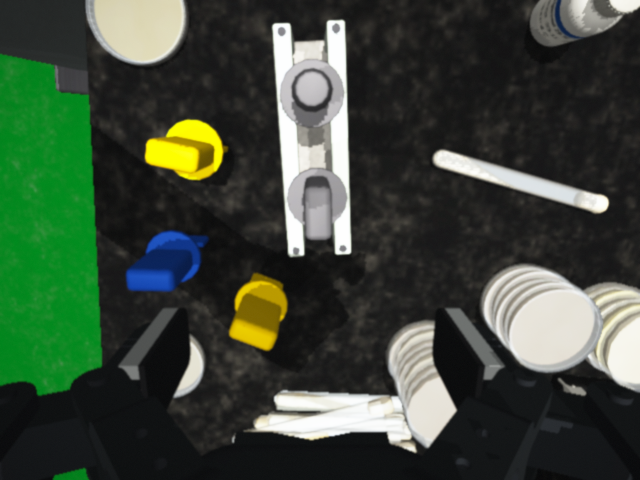

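Emit:
arm_command(rotation=[[0,0,-0.3],[0,0,-0.3],[0,0,-0.3],[0,0,-0.3],[0,0,-0.3],[0,0,-0.3],[0,0,-0.3],[0,0,-0.3]], xyz=[[0.15,0.14,1],[0.15,0.14,2.2],[0.15,0.14,3.5],[0.15,0.14,4.8],[0.15,0.14,6],[0.15,0.14,7],[0.15,0.14,7.5],[0.15,0.14,7.5]], fingers=[0,0,0,0,0,0,0,0])

```text
time: 4.25
tcp_pos: [0.5288, -0.2385, 0.1098]
orientation: [-0.002, 0.658, 0.753, -0.0]
ft_force: [-1.1, -0.6, 0.3]
gripper_width: 0.0853
grip_force: 0.0
```

Emit:
arm_command(rotation=[[0,0,0],[0,0,0],[0,0,0],[0,0,0],[0,0,0],[0,0,0],[0,0,0],[0,0,0]], xyz=[[0,0,0],[0,0,0],[0,0,0],[0,0,0],[0,0,0],[0,0,0],[0,0,0],[0,0,0]], fingers=[255,255,255,255,255,255,255,255], force=70)

```text
time: 5.05
tcp_pos: [0.5293, -0.2416, 0.112]
orientation: [0.001, 0.659, 0.752, 0.0]
ft_force: [0.3, 0.5, 4.9]
gripper_width: 0.0192
grip_force: 68.9
```

```bash
python3 -c "
from h import *
rel((.5285,-.243,.111),7.5); print(ctrl.get_state()['qpos'])"
```

```text
cur [ 0.5293 -0.2416  0.112 ] yaw 7.56 rot [0.01 0.01 0.01] xyz [-0.05 -0.04  0.04] t 5.05 F [0.3 0.5 4.9] w 0.0192 g 68.9
[-0.21328185  0.46319738  0.77270262  1.68142809 -0.3507305   1.13983014
  0.78715659]
```

Emit:
arm_command(rotation=[[0,0,0],[0,0,0],[0,0,0],[0,0,0],[0,0,0],[0,0,0],[0,0,0],[0,0,0]], xyz=[[0,0,-0.5],[0,0,-1.5],[0,0,-2.5],[0,0,-3.5],[0,0,-4.5],[0,0,-5.5],[0,0,-6.4],[0,0,-6.4]], fingers=[255,255,255,255,255,255,255,255])

```text
time: 5.85
tcp_pos: [0.5297, -0.2423, 0.2748]
orientation: [0.002, 0.659, 0.752, 0.001]
ft_force: [0.0, -0.5, -2.2]
gripper_width: 0.0194
grip_force: 68.5
```

```bash
python3 -c "
from h import *
rel((.45,-.0,.272),-40)
rel((.5144,.0835,.272),-66)"
```

```text
cur [ 0.5297 -0.2423  0.2748] yaw 7.54 rot [0.06 0.   9.51] xyz [10.03 -1.89  0.08] t 5.85 F [ 0.  -0.5 -2.2] w 0.0194 g 68.5
cur [ 0.5297 -0.2423  0.2748] yaw 7.54 rot [ 6.000e-02 -1.000e-02  1.471e+01] xyz [13.    1.1   0.09] t 5.85 F [ 0.  -0.5 -2.2] w 0.0194 g 68.5
```

Emit:
arm_command(rotation=[[0,0,14.7],[0,0,14.7],[0,0,14.7],[0,0,14.7],[0,0,14.7],[0,0,14.7],[0,0,14.7],[0,0,14.7]], xyz=[[1,0.1,0],[2.5,0.2,0],[4.5,0.4,0],[6.5,0.6,0],[8.5,0.8,0],[10.5,0.9,0],[12.3,1.1,0],[13,1.1,0]], fingers=[255,255,255,255,255,255,255,255])

```text
time: 6.65
tcp_pos: [0.5132, 0.0795, 0.2705]
orientation: [-0.0, 0.951, 0.309, -0.001]
ft_force: [1.0, 0.5, -2.3]
gripper_width: 0.0195
grip_force: 68.5
```

```bash
python3 -c "
from h import *
rel((.5144,.0835,.272),-66); print(ctrl.get_state()['qpos'])"
```

```text
cur [0.5132 0.0795 0.2705] yaw -54.03 rot [-0.    0.01  2.39] xyz [ 0.13 -0.1  -0.06] t 6.65 F [ 1.   0.5 -2.3] w 0.0195 g 68.5
[-0.96688298  0.16937559  0.86481653  1.62013821 -0.13015104  1.41349944
 -1.03147564]
```

Emit:
arm_command(rotation=[[0,0,1.3],[0,0,2.4],[0,0,2.4],[0,0,2.4],[0,0,2.4],[0,0,2.4]], xyz=[[0.18,-0.1,0.4],[0.18,-0.1,1.0],[0.18,-0.1,1.7],[0.18,-0.1,2.4],[0.18,-0.1,2.6],[0.18,-0.1,2.6]], fingers=[255,255,255,255,255,255])

```text
time: 7.25
tcp_pos: [0.5154, 0.0825, 0.2053]
orientation: [0.0, 0.978, 0.21, -0.001]
ft_force: [-0.4, -0.0, -1.7]
gripper_width: 0.0194
grip_force: 68.7
```

```bash
python3 - <<'E'
from h import *
c=cap('wrist'); cv2.imwrite('pics/w3.png',c['color']); P=cloud(c)
s=cap('scene'); cv2.imwrite('pics/s3.png',cv2.resize(s['color'][120:300,200:400],None,fx=3,fy=3,interpolation=cv2.INTER_CUBIC))
find(c,'blade_tip'); find(c,'slot'); find(c,'flat_driver')
rel((.5158,.0841,.205),-66)
E
```

```text
blade_tip 0.85 (327, 312) [0.532 0.089 0.246]
slot 0.92 (213, 311) [0.525 0.087 0.078]
flat_driver 0.59 (326, 311) [0.532 0.09  0.247]
flat_driver 0.38 (406, 553) [ 0.432 -0.215  0.007]
cur [0.5167 0.0827 0.207 ] yaw -65.7 rot [ 0.   -0.01  0.06] xyz [-0.01 -0.07  0.08] t 7.5 F [-0.9 -0.2 -1.3] w 0.0197 g 68.7
```

View pics/w3.png

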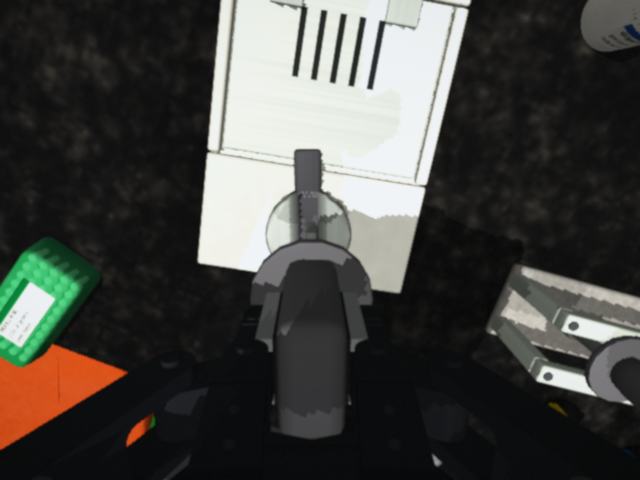

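View pics/s3.png

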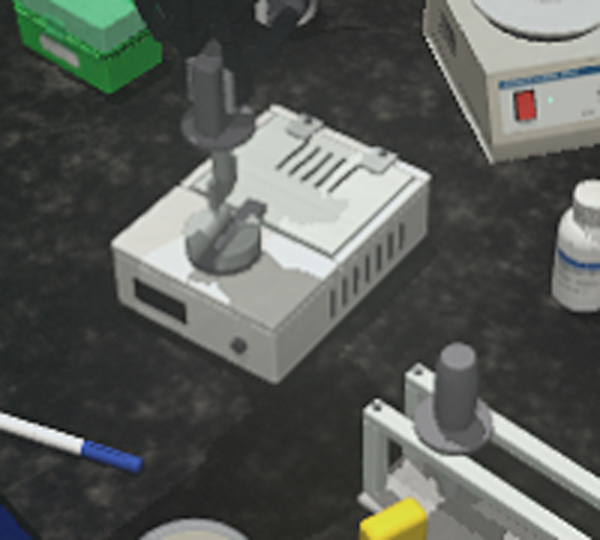

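```bash
python3 - <<'E'
from h import *
c=cap('wrist'); P=cloud(c); print(np.round(c['K'],1),np.round(c['dist_coeffs'],4)); 
s=ctrl.get_state(); q=s['orientation']; M=R.from_quat([q[1],q[2],q[3],q[0]])
T=lambda X: M.inv().apply(X.reshape(-1,3)-s['tcp_pos']).reshape(X.shape)*1000
Q=T(P)
# guard in tool frame
g=Q[240:300,245:375].reshape(-1,3); print('nearz',np.nanpercentile(g[:,2],[5,25,50]))
m=(Q[...,2]>0)&(Q[...,2]<30)&(abs(Q[...,1])<35)&(abs(Q[...,0])<40); v,u=np.where(m); print('guard y',np.percentile(Q[m][:,1],[.5,50,99.5]),'x',np.percentile(Q[m][:,0],[.5,99.5]), 'z',np.percentile(Q[m][:,2],[5,50,95]),u.min(),u.max(),v.min(),v.max())
h=P[...,2]; m=(h>.085)&(h<.097)&(abs(P[...,0]-.515)<.06)&(abs(P[...,1]-.085)<.06); print('head y',np.percentile(Q[m][:,1],[.5,99.5]))
gray=c['color'].max(2); 
for r in (155,165,175):
    k=np.where(gray[r,280:340]<120)[0]+280; print(r,k.min(),k.max(),Q[r,k.min():k.max()+1,1].round(1)[[1,-2]],Q[r,k.mean().astype(int)].round(1))
for r in (200,210,220,230): print(r,h[r,285:336:3].round(3)*1000, Q[r,285,1].round(1),Q[r,335,1].round(1))
E
```

```text
[[413.1   0.  311.1]
 [  0.  413.1 239.1]
 [  0.    0.    1. ]] [-0.0031  0.      0.      0.      0.    ]
nearz [-20.00762986   2.62794145  16.21689433]
guard y [-24.49470095   0.24650904  25.30054815] x [-2.71127353 24.38896205] z [ 4.47268766 16.20085711 17.84901964] 250 372 240 305
head y [-29.01264006  25.31877273]
155 294 319 [-10.1   4.8] [ 49.3  -3.  129.1]
165 294 320 [-10.2   5.5] [ 42.9  -2.3 129.1]
175 295 320 [-9.6  5.5] [ 36.3  -2.4 129.6]
200 [85. 89. 89. 87. 86. 78. 77. 76. 76. 76. 76. 86. 87. 90. 90. 87. 77.] -16.6 16.8
210 [92. 90. 88. 87. 86. 76. 76. 76. 77. 77. 76. 85. 87. 89. 90. 91. 92.] -16.3 nan
220 [90. 90. 90. 87. 86. 77. 77. 78. 78. 78. 76. 86. 87. 90. 91. 91. 90.] -16.5 15.7
230 [ 90.  92.  89.  87.  85.  78.  76.  76. 144. 143. 144.  85.  86.  88.
  91.  90.  92.] -16.6 15.8
```

Emit:
arm_command(rotation=[[0,0,-0.2],[0,0,-0.2],[0,0,-0.2],[0,0,-0.2],[0,0,-0.2],[0,0,-0.2],[0,0,-0.2],[0,0,-0.2]], xyz=[[0,-0.09,0.3],[0,-0.09,0.6],[0,-0.09,0.9],[0,-0.09,1.1],[0,-0.09,1.3],[0,-0.09,1.5],[0,-0.09,1.6],[0,-0.09,1.6]], fingers=[255,255,255,255,255,255,255,255])

```text
time: 8.35
tcp_pos: [0.5152, 0.0847, 0.1659]
orientation: [0.0, 0.976, 0.219, -0.0]
ft_force: [-0.5, 0.3, -2.0]
gripper_width: 0.0192
grip_force: 68.7
```

```bash
python3 - <<'E'
from h import *
rel((.5158,.0841,.165),-66)
E
```

```text
cur [0.5152 0.0847 0.1659] yaw -64.7 rot [0.   0.01 0.26] xyz [0.01 0.03 0.04] t 8.35 F [-0.5  0.3 -2. ] w 0.0192 g 68.7
```

Emit:
arm_command(rotation=[[0,0,-1.2],[0,0,-2.4],[0,0,-3.6],[0,0,-4.8],[0,0,-6.0],[0,0,-7.2],[0,0,-8.4],[0,0,-9.3]], xyz=[[0,-0.01,0],[0,-0.01,0],[-0.01,-0.02,0],[-0.01,-0.02,0],[-0.01,-0.03,0],[-0.02,-0.04,0],[-0.02,-0.04,0],[-0.02,-0.05,0]], fingers=[255,255,255,255,255,255,255,255])

```text
time: 9.15
tcp_pos: [0.5143, 0.0858, 0.1665]
orientation: [-0.0, 0.809, 0.588, 0.0]
ft_force: [-0.9, 0.5, -1.8]
gripper_width: 0.0193
grip_force: 68.7
```

```bash
python3 - <<'E'
from h import *
rel((.5142,.0855,.165),28); s=ctrl.get_state(); print(s['torque'],s['qpos'])
E
```

```text
cur [0.5143 0.0858 0.1665] yaw -17.96 rot [-0.   -0.   -9.19] xyz [-0.01  0.    0.06] t 9.15 F [-0.9  0.5 -1.8] w 0.0193 g 68.7
[ 0.07019748  0.32866336 -0.09644266] [-0.84553007  0.23930559  0.72543654  1.77439926 -0.17047571  1.19185065
 -0.38432854]
```

Emit:
arm_command(rotation=[[0,0,-1.2],[0,0,-2.4],[0,0,-3.6],[0,0,-4.8],[0,0,-6.0],[0,0,-7.2],[0,0,-8.4],[0,0,-9.2]], xyz=[[0,-0.01,0],[0,-0.01,0],[-0.01,-0.02,0],[-0.01,-0.02,0],[-0.01,-0.03,0],[-0.02,-0.04,0],[-0.02,-0.04,0],[-0.02,-0.05,0]], fingers=[255,255,255,255,255,255,255,255])

```text
time: 9.95
tcp_pos: [0.5126, 0.0857, 0.1664]
orientation: [-0.0, 0.515, 0.857, -0.0]
ft_force: [-1.0, 0.2, -1.2]
gripper_width: 0.0192
grip_force: 68.8
```

Emit:
arm_command(rotation=[[0,0,0],[0,0,0],[0,0,0]], xyz=[[0,0,0],[0,0,0],[0,0,0]], fingers=[255,255,255])

```text
time: 10.25
tcp_pos: [0.5128, 0.0857, 0.1663]
orientation: [-0.0, 0.517, 0.856, -0.0]
ft_force: [-3.0, -0.0, -0.8]
gripper_width: 0.0195
grip_force: 68.9
```

```bash
python3 - <<'E'
from h import *
rel((.5142,.0855,.165),28); s=ctrl.get_state(); print(s['torque'])
c=cap('wrist'); cv2.imwrite('pics/w4.png',c['color'])
a=cap('scene')['color'][140:230,225:330]; cv2.imwrite('pics/s4.png',cv2.resize(a,None,fx=5,fy=5,interpolation=cv2.INTER_CUBIC))
E
```

```text
cur [0.5128 0.0857 0.1663] yaw 27.71 rot [-0.01 -0.   -0.06] xyz [-0.03  0.05  0.05] t 10.25 F [-3.  -0.  -0.8] w 0.0195 g 68.9
[ 0.20377424  0.88316783 -0.09837927]
```

View pics/s4.png

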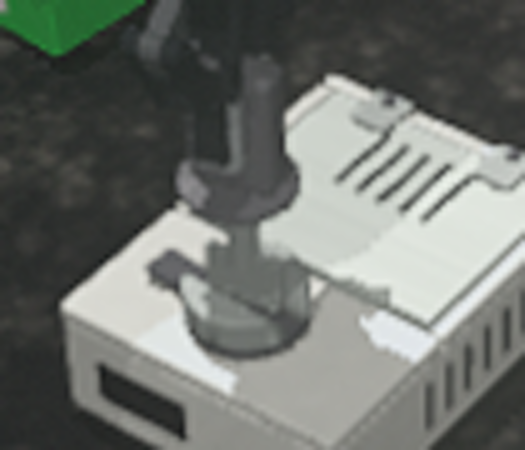

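```bash
python3 - <<'E'
from h import *
c=cap('wrist'); P=cloud(c); g=c['color'].max(2); x=P[...,0]-.5144; y=P[...,1]-.0850; r=np.hypot(x,y)
m=(g<120)&(r>.033)&(r<.056)&(abs(P[...,2]-.077)<.006); Q=P[m]; b=Q[:,:2].mean(0)-[.5144,.085]
print(m.sum(),b,np.degrees(np.arctan2(b[1],b[0])))
d=np.linalg.svd(Q[:,:2]-Q[:,:2].mean(0))[2][0]; print(np.degrees(np.arctan2(d[1],d[0])), cv2.minAreaRect((Q[:,:2]*1000).astype(np.float32)))
h=(abs(P[...,2]-.068)<.004)&(r<.2); u=c['color'].min(2)>150; print('housing',cv2.minAreaRect((P[h&u][:,:2]*1000).astype(np.float32)))
E
```

```text
1086 [-0.00998071  0.0415596 ] 103.5040849949717
-80.23760892756914 ((504.7000732421875, 126.05946350097656), (17.136613845825195, 20.96466636657715), 12.222421646118164)
housing ((571.6438598632812, 100.27037811279297), (199.9092254638672, 148.77919006347656), 15.36347770690918)
```

View pics/w4.png

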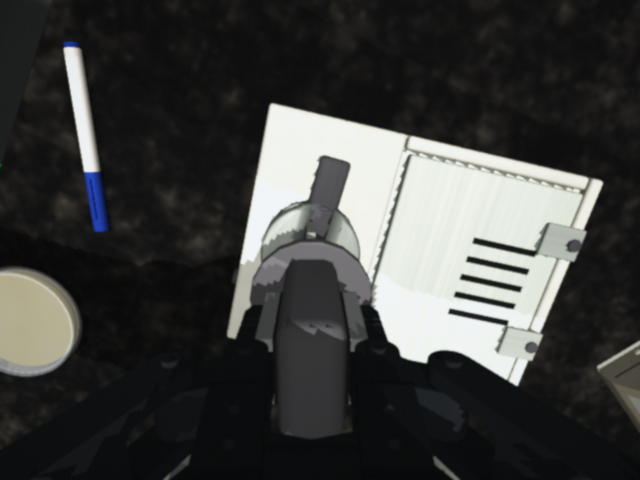

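Emit:
arm_command(rotation=[[0,0,-0.4],[0,0,-0.8],[0,0,-0.8],[0,0,-0.8]], xyz=[[0,0,0],[0,0,0],[0,0,0],[0,0,0]], fingers=[255,255,255,255])

```text
time: 10.8
tcp_pos: [0.5128, 0.0855, 0.1662]
orientation: [-0.0, 0.487, 0.873, -0.0]
ft_force: [-3.2, 0.6, 0.2]
gripper_width: 0.0189
grip_force: 68.9
```

```bash
python3 - <<'E'
from h import *
rel((.5142,.0855,.165),28); print(ctrl.get_state()['torque'])
c=cap('wrist'); P=cloud(c); g=c['color'].max(2); x=P[...,0]-.5144; y=P[...,1]-.0850; r=np.hypot(x,y)
m=(g<120)&(r>.033)&(r<.056)&(abs(P[...,2]-.077)<.006); Q=P[m]; b=Q[:,:2].mean(0)-[.5144,.085]
print(m.sum(),b,np.degrees(np.arctan2(b[1],b[0])))
E
```

```text
cur [0.5128 0.0855 0.1662] yaw 31.73 rot [-0.01 -0.    0.75] xyz [-0.03  0.05  0.05] t 10.8 F [-3.2  0.6  0.2] w 0.0189 g 68.9
[ 0.10222464  1.12559769 -0.08649914]
1092 [-0.01296059  0.0407195 ] 107.65572451666425
```

Emit:
arm_command(rotation=[[0,0,0.6],[0,0,1.2],[0,0,1.2],[0,0,1.2],[0,0,1.2],[0,0,1.2],[0,0,1.2],[0,0,1.2]], xyz=[[0,0,0],[0,0,0],[0,0,-0.3],[0,0,-0.8],[0,0,-1.6],[0,0,-2.8],[0,0,-3.8],[0,0,-4.2]], fingers=[255,255,255,255,255,255,255,255])

```text
time: 11.65
tcp_pos: [0.5146, 0.0855, 0.2751]
orientation: [0.002, 0.531, 0.847, 0.002]
ft_force: [0.5, 1.1, -1.7]
gripper_width: 0.0192
grip_force: 68.8
```

```bash
python3 - <<'E'
from h import *
rel((.5293,-.2416,.272),8)
E
```

```text
cur [0.5146 0.0855 0.2751] yaw 25.83 rot [ 0.06 -0.    3.57] xyz [-12.03  -5.17   0.1 ] t 11.65 F [ 0.5  1.1 -1.7] w 0.0192 g 68.8
```

Emit:
arm_command(rotation=[[0,0,0.6],[0,0,1.2],[0,0,2],[0,0,2.8],[0,0,3.4],[0,0,3.6],[0,0,3.6],[0,0,3.6]], xyz=[[-1,-0.4,0],[-2.5,-1.1,0],[-4.3,-1.9,0],[-6.1,-2.7,0],[-7.9,-3.5,0],[-9.7,-4.2,0],[-11.4,-4.9,0],[-12,-5.2,0]], fingers=[255,255,255,255,255,255,255,255])

```text
time: 12.45
tcp_pos: [0.5245, -0.2474, 0.271]
orientation: [0.001, 0.66, 0.751, -0.002]
ft_force: [-0.1, -0.7, -1.0]
gripper_width: 0.0195
grip_force: 68.7
```

Emit:
arm_command(rotation=[[0,0,0],[0,0,0]], xyz=[[0,0,0],[0,0,0]], fingers=[255,255])

```text
time: 12.65
tcp_pos: [0.5262, -0.2414, 0.2708]
orientation: [-0.0, 0.658, 0.753, -0.0]
ft_force: [0.6, 1.2, -1.8]
gripper_width: 0.0189
grip_force: 68.7
```

```bash
python3 - <<'E'
from h import *
rel((.5293,-.2416,.113),8)
c=cap('wrist'); P=cloud(c)
for n in ['nut']:
    m=(abs(P[...,0]-.517)<.04)&(abs(P[...,1]+.16)<.035)&(P[...,2]>.15)&(P[...,2]<.165)
    print(m.sum(), cv2.minAreaRect((P[m][:,:2]*1000).astype(np.float32)))
cv2.imwrite('pics/w5.png',c['color'])
E
```

```text
cur [ 0.5262 -0.2414  0.2708] yaw 7.73 rot [-0.01 -0.   -0.05] xyz [-0.03  0.13  6.31] t 12.65 F [ 0.6  1.2 -1.8] w 0.0189 g 68.7
1303 ((516.7078247070312, -160.3234100341797), (23.81229591369629, 23.703022003173828), 70.78816223144531)
```

View pics/w5.png

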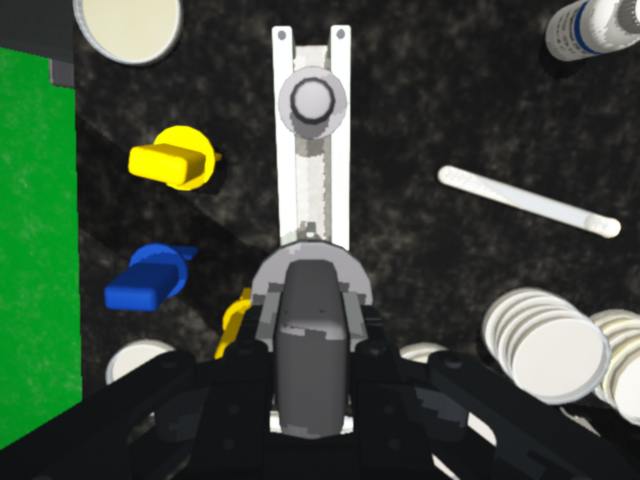

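Emit:
arm_command(rotation=[[0,0,0],[0,0,0],[0,0,0],[0,0,0],[0,0,0],[0,0,0],[0,0,0],[0,0,0]], xyz=[[0,0.1,0.5],[0,0.1,1.5],[0,0.1,2.5],[0,0.1,3.5],[0,0.1,4.5],[0,0.1,5.4],[0,0.1,6],[0,0.1,6.25]], fingers=[255,255,255,255,255,255,255,255])

```text
time: 13.5
tcp_pos: [0.5285, -0.2392, 0.1131]
orientation: [-0.001, 0.657, 0.754, -0.0]
ft_force: [-0.9, -0.4, -2.0]
gripper_width: 0.0193
grip_force: 68.7
```

Emit:
arm_command(rotation=[[0,0,0],[0,0,0],[0,0,0]], xyz=[[0,0,0.05],[0,0,0.05],[0,0,0.05]], fingers=[255,255,255])

```text
time: 13.8
tcp_pos: [0.5297, -0.2411, 0.1149]
orientation: [0.001, 0.657, 0.754, 0.0]
ft_force: [0.1, 0.6, -2.3]
gripper_width: 0.0191
grip_force: 68.7
```

Emit:
arm_command(rotation=[[0,0,0],[0,0,0],[0,0,0],[0,0,0]], xyz=[[0,0,0.05],[0,0,0.1],[0,0,0.1],[0,0,0.1]], fingers=[255,255,255,255])

```text
time: 14.2
tcp_pos: [0.5295, -0.241, 0.112]
orientation: [0.001, 0.657, 0.754, 0.0]
ft_force: [-0.9, 1.0, 5.6]
gripper_width: 0.0192
grip_force: 69.3
```

Emit:
arm_command(rotation=[[0,0,0],[0,0,0],[0,0,0],[0,0,0],[0,0,0],[0,0,0],[0,0,0],[0,0,0]], xyz=[[0,0,0],[0,0,0],[0,0,0],[0,0,0],[0,0,0],[0,0,0],[0,0,0],[0,0,0]], fingers=[200,170,130,80,0,0,0,0])

```text
time: 15.0
tcp_pos: [0.529, -0.2408, 0.1113]
orientation: [0.0, 0.657, 0.754, -0.0]
ft_force: [0.6, 0.7, -1.0]
gripper_width: 0.0854
grip_force: 0.0
```

Emit:
arm_command(rotation=[[0,0,0],[0,0,0],[0,0,0],[0,0,0],[0,0,0],[0,0,0],[0,0,0],[0,0,0]], xyz=[[0,0,-0.5],[0,0,-1.5],[0,0,-2.5],[0,0,-4],[0,0,-5.5],[0,0,-6.5],[0,0,-7.5],[0,0,-7.5]], fingers=[0,0,0,0,0,0,0,0])

```text
time: 15.8
tcp_pos: [0.53, -0.242, 0.3036]
orientation: [0.003, 0.658, 0.753, 0.001]
ft_force: [-0.4, -0.3, 0.3]
gripper_width: 0.0852
grip_force: 0.0
```

```bash
python3 - <<'E'
from h import *
c=cap('wrist'); s=cap('scene')
P=cloud(c)
def rect(Q): return cv2.minAreaRect((Q[:,:2]*1000).astype(np.float32))
m=(abs(P[...,0]-.528)<.05)&(abs(P[...,1]+.243)<.04)&(P[...,2]>.15)&(P[...,2]<.165); print(rect(P[m]),P[m][:,2].mean())
t=cv2.resize(s['color'][130:330,220:440],(660,600)); w=cv2.resize(c['color'][20:270,200:420],None,fx=.5,fy=.5)
t[:w.shape[0],-w.shape[1]:]=w; cv2.imwrite('pics/fin.png',t)
E
```

```text
((530.5910034179688, -242.7540283203125), (19.850990295410156, 40.41450500488281), 8.23954963684082) 0.15483432550542472
```

View pics/fin.png

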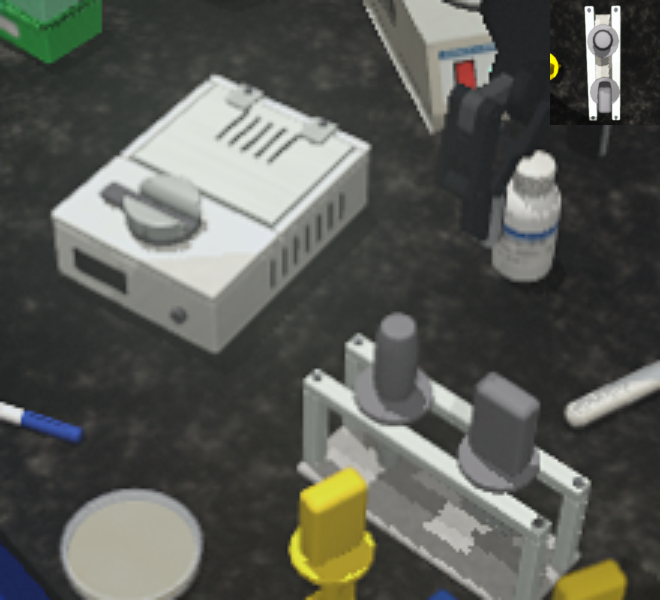

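The final picture shows the driver hanging upright in the stand at (498, 450). The cam tongue, at (115, 193), lies along the panel's edge with the panel in place.

```bash
python3 -c "
from plant import ctrl
print(ctrl.finish_job())"
```

```text
the job is handed in; nothing more can be done
None
```

The job is handed in: the cam measured about 92° open with its tongue off the panel, the panel and nut driver are where they were, and the screwdriver hangs upright in the stand again, all in about 16 s of the 51 s allowed (the hand-in call returned no verdict).

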